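Load the two-tier carousel on the autosampler

TASK

Load the autosampler: first swing its sampling arm off the turntable, clockwise seen from above, to its parked side over the rinse pot. Then seat the large sample carousel, flange face down, fully home and flat on the turntable's centring spigot, and seat the small standards carousel the same way on the spigot at the top of the large one's hub, and let go. Keep both carousels upright and lower them gently, without dropping them, so that no cup jumps out, and leave everything else on the bench where it stands.

Things in the scene. Friction and masses are not known exactly. Their poses are not given: they have to be found in the camera images.
- autosampler: low light-grey instrument fixed on the bench, housing 250 (x) x 290 (y) mm, top at 70 mm; origin under its centre, front to -x. On top a dark round drive plate, 110 mm across, axis at x -45, y -20 mm (it does not turn), and the arm's round pillar, 38 mm across, at x 85, y 90 mm. On its left (+y) side a rinse block 85 mm square, centred at x -40, y 185 mm, its open pot's rim at 90 mm
- turntable_seat (a point): on the autosampler: centre of the drive plate's flat top (80 mm above the bench), on which the sample carousel's flange lies; z up. From it rises the fixed centring spigot, 44 mm diameter, 11 mm high, top edge chamfered 3 mm. The sample carousel is home when its origin is at this point
- boom_pivot (a point): point on the autosampler on the vertical hinge axis of the sampling arm, at the mid-height of its boom, 200 mm above the bench; 170 mm from the drive plate's axis
- boom_head (a point): on the arm: middle of its head block (26 mm along the boom, 22 mm wide, 177 to 227 mm above the bench) at the boom's end, 170 mm from boom_pivot, same height. The boom is a straight level bar, 18 mm wide, 191 to 209 mm above the bench, from pillar to head; a thin probe hangs from the head down to 141 mm
- sampler_arm (a joint): angle of the arm about boom_pivot, rad: 0 = head over the drive plate's axis; it grows clockwise seen from above, as the head swings forward (-x of the autosampler) and on to its left (+y) over the rinse block. Stops at -0.4 and 1.6. Parked is past 1.15 (over the pot at about 1.45). It stays where it is left; a push of about 2 N at the middle of the boom turns it
- sample_carousel: larger light-beige carousel, upright on the bench; origin at the centre of the flange's lower face, z up. Flange 150 mm across, 20 mm thick, 16 white cups 9 mm high on it at radius 63 mm; to grip: cylindrical hub, 54 mm diameter, from 20 to 66 mm above the origin. In the lower face a round recess, 48 mm diameter, 14 mm deep, for the drive plate's spigot. 0.25 to 0.5 kg; seats at any yaw
- hub_seat (a point): on the sample carousel: centre of the hub's top, 66 mm above its origin; the flat shoulder here, round the spigot, is where the standards carousel's flange lies; z up. The spigot on it is 36 mm diameter, 12 mm high, top edge chamfered 3 mm. The standards carousel is home when its origin is at this point
- standards_carousel: smaller light-beige carousel, upright on the bench; origin at the centre of the flange's lower face, z up. Flange 112 mm across, 20 mm thick, 10 white cups 9 mm high on it at radius 46 mm; to grip: cylindrical hub, 40 mm diameter, from 20 to 65 mm above the origin. In the lower face a round recess, 40 mm diameter, 15 mm deep, for the sample carousel's spigot. 0.14 to 0.28 kg; any yaw
- jar_a: bystander: white jar with a red cap, 72 mm across, 125 mm high; origin under its centre
- jar_b: bystander: a second jar like jar_a; origin under its centre
- beaker: bystander: glass beaker, 70 mm across, 95 mm high; origin under its centre
- flask: bystander: conical glass flask, 88 mm across the foot, 124 mm high; origin under its centre
- pipette: bystander: grey and white hand pipette lying on the bench along its x, 235 mm long, 27 mm high; origin under its middle
- tube_rack: bystander: white rack of sample tubes, 100 (x) x 190 (y) mm, 112 mm high with its tubes; origin under its centre
There are look-alikes about, which are no part of the job. Leave any green look-alike of the standards_carousel alone.

How it is judged (in metres and radians):
On the way, in this order (a step that is already met when the one before it is completed fails the run):
1. the sampling arm is swung to its parked side (past 1.15 rad) (value of joint sampler_arm above 1.15 rad), for 0.2 s.
2. the sample carousel is home on the turntable's spigot (horizontal distance between sample_carousel and turntable_seat below 0.004 m and z of sample_carousel in the frame of turntable_seat between -0.003 and 0.003 m and angle between sample_carousel's own z axis and vertical below 0.03 rad), for 0.2 s.
At the end, for the whole second after the job is handed in: The arm is parked (past 1.15 rad); the sample carousel is on the turntable's spigot and the standards carousel on the sample carousel's hub, each within 4 mm of centre, within 3 mm of its full depth and within 0.03 rad of level; both are at rest (below 0.02 m/s) (all of step 2 and value of joint sampler_arm above 1.15 rad and horizontal distance between standards_carousel and hub_seat below 0.004 m and z of standards_carousel in the frame of hub_seat between -0.003 and 0.003 m and angle between standards_carousel's own z axis and vertical below 0.03 rad and linear speed of each of sample_carousel, standards_carousel below 0.02 m/s); the robot touches nothing.
It fails at once if a bystander (jar, beaker, flask, pipette, tube rack) is shifted by more than 30 mm (distance of any of jar_a, jar_b, beaker, flask, pipette, tube_rack from where it was at the start of the episode above 0.03 m).
It fails at once if a carousel is tipped by more than 0.4 rad (angle between any of sample_carousel, standards_carousel's own z axis and vertical above 0.4 rad).
It fails at once if the sample carousel is dropped or slammed on the autosampler (over 90 N) (contact force between sample_carousel and autosampler above 90 N).
It fails at once if the standards carousel is dropped or slammed on the sample carousel (over 60 N) (contact force between standards_carousel and sample_carousel above 60 N).
It also fails if it takes over 72 s, if anything falls off the work surface, if the arm or the gripper's body presses on something with over 40 N, if the wrist force passes 120 N, or if a joint passes its speed limit or range.

ROBOT

A 6-joint arm with a two-finger parallel gripper is mounted at the origin on the work surface. World frame = base frame: x ahead of the robot, y to its left, z up, the work surface at z = 0. Lengths are in mm, angles in rad, forces in N, time in s.
With the tool pointing down it reaches from about 275 to 750 mm from the base axis. Payload 10.2 kg.
Tool frame: the origin (TCP) lies at the very end of the fingers, on their centre line; the grasp point (between the pads) lies 19 mm behind it; z points along the fingers, y is the line along which they close (so a half turn about z gives the same grasp; the last joint's range is limited). The gripper opens to 85 mm and grips with 20 to 120 N. Pads are 22 mm wide; open, the fingers measure 114 mm over their backs; the gripper's body (76 mm by 85 mm) begins 54 mm behind the grasp point. The pads swing forward as they close: fully open they stand 13 mm farther back than shut.
Start: joints at [-0.223, 0.313, 1.498, -0, 1.331, -0.223], TCP at [525.006, -0.013, 231.294] pointing down, gripper open.
Joint ranges: [-2.94, 2.94], [-0.97, 2.17], [0.19, 2.56], [-1.23, 4.37], [0.02, 3.11], [-2.88, 2.88]. Speed limits (rad/s): [2.39, 2.39, 3.01, 3.14, 3.14, 3.14].

INTERFACE

Orientations are given as a unit quaternion [w, x, y, z].
In Python, from rig import monitor, eyes, job gives the robot as it stands. The module is installed in compiled form; this text tells all that it offers.
- The arm moves only by the tool send_rows, never from a script. Its argument "targets" is one flat list of numbers, 7 for each row, row after row: the turn, a rotation vector about the tool's x, y, z in degrees, then the shift along the tool's x, y, z in units of 60 mm (1.0 is 60 mm), then the opening, from -1 (shut) to 1 (fully open), so that 0 is half open. A call has 1 to 5 rows; each row shifts and turns the commanded pose from where the row before left it, along the tool's axes as they then stand; what a row does not reach is not made up. A row lasts 1/8 s, in which the tool goes at most 62.5 mm and 10.7 degrees, less where a joint would pass 70% of its speed; a pose out of reach is approached as far as the arm can. A call is refused whole if a number of a shift passes 1 or a number of a turn 10.7, either way. A call with a gripper value outside its range is refused whole. The fingers move at their own pace and stop on an object; "newtons" is the grip in N (left out, the last holds). Time passes only in rows, so rows that do not move let the fingers close. It gives the time, the measured TCP pose, the force, the opening and the grip force at its end, in the units of the state.
- monitor.sense(): the state, without advancing time (a new reading comes with each control period).
- eyes.capture(name): name is "scene" or "side" or "wrist"; returns a dict with "img" (400x640x3 uint8, red, green, blue), "K" (3x3 intrinsics, pixels), "distortion" ([k1, k2, p1, p2, k3] as OpenCV has them; the pictures are not rectified), "R" (3x3) and "t" (3): a world point X has camera coordinates R X + t. Camera axes: x right, y down, z forward; pixel columns grow to the right and rows downward; lengths in mm; the calibration is good to about 2 mm. A picture is of the moment at which its call begins. There is no depth.
- job.finish_job(): hands the job in; it is judged then, once.
The state is a dict: "time_s": time; "joints": joint angles; "dq": joint speeds; "tau": joint torques, N m; "eef_pos": TCP position; "ee_rot": TCP orientation; "force": force on the tool from outside, world axes, zero at the start; "wrist_torque": the same for the moment, N m; "grip_width": opening from 0.0 (shut) to 1.0 (fully open); "grip_force": force on a finger pad.
Only numpy, scipy, OpenCV 4.12 (cv2) and the standard library are available. Lean on these libraries where they do the work, as an engineer would, in place of code of your own. Each camera call takes 0.05 s, during which the arm holds its last target. There are 200 camera calls.

## Working session

There is one attempt and no reset: what is moved stays moved. The work goes in short steps, Python scripts to look and compute and a tool call to move; the robot and the scene stay as the last step left them, time stands still between calls to the robot, and variables do not carry over. Pictures are saved under pics/ and viewed, at most 10 in all, crops included, and the job is handed in when it is done.

Besides the shell and the picture viewer there is one more tool, called by a JSON object that holds its "name" and its "arguments", one argument or row to a line. send_rows: Moves the arm, as the interface text tells. Its arguments: {"type":"object","properties":{"targets":{"type":"array","items":{"type":"number"}},"newtons":{"type":"number"}},"required":["targets"]}

```bash
mkdir -p pics; cat > h.py <<'E'
import numpy as np, cv2
from rig import monitor, eyes, job
def snap(n,f):
    d=eyes.capture(n); cv2.imwrite('pics/'+f+'.png',d['img'][:,:,::-1]); np.savez('pics/'+f+'.npz',**d); return d
def load(f): return dict(np.load('pics/'+f+'.npz'))
def ray(d,u,v):
    p=cv2.undistortPoints(np.array([[[u,v]]],float),np.array(d['K'],float),np.array(d['distortion'],float))[0,0]
    R=np.array(d['R']);t=np.array(d['t'])
    return -R.T@t, R.T@np.array([p[0],p[1],1.])
def atz(d,u,v,z):
    c,r=ray(d,u,v); return c+r*(z-c[2])/r[2]
def proj(d,P):
    R=np.array(d['R'],float);t=np.array(d['t'],float)
    return cv2.projectPoints(np.array(P,float).reshape(-1,1,3),cv2.Rodrigues(R)[0],t,np.array(d['K'],float),np.array(d['distortion'],float))[0][:,0]
E
python3 - <<'E'
from h import *
a=snap('scene','s0');b=snap('side','d0')
cv2.imwrite('pics/both.png',cv2.resize(np.vstack([a['img'],b['img']])[:,:,::-1],(480,600)) )
for d in(a,b): print(-np.array(d['R']).T@d['t'], np.array(d['R'])[2])
E
```

```text
[1368.70801493 -463.3232706  1626.56989391] [-0.47666501  0.24460114 -0.84437003]
[ -58.62529862 -850.05917336 1037.49485615] [ 0.42243591  0.59991061 -0.6794521 ]
```

View pics/s0.png

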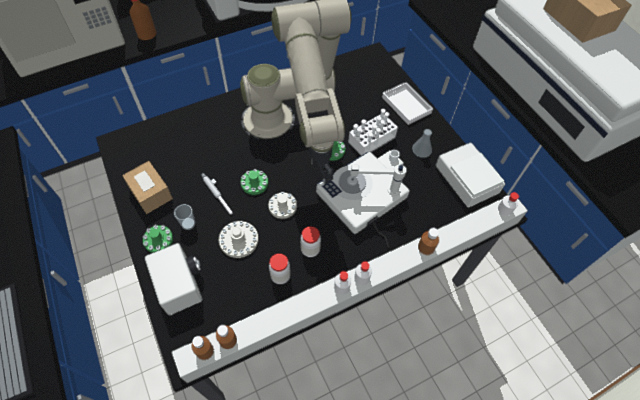

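View pics/d0.png

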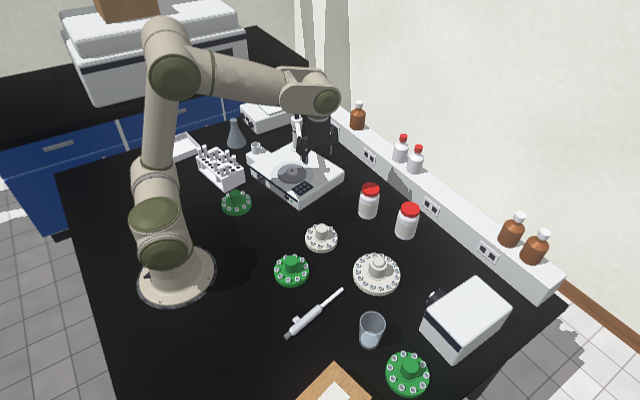

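The scene view shows these candidates:
- Large carousel: beige at (238,239).
- Small carousel: beige at (283,205).
- Look-alikes: green at (254,182), (157,238) and (337,150).

In the side view the beige ones are at (376,272) and (321,237). These two match the colour and size in the description. The autosampler is at about (362,190) in the scene view. I'll confirm this in enlarged crops.

```bash
python3 - <<'E'
from h import *
a=load('s0');b=load('d0')
def crop(d,x,y,w,h,s,f):
    cv2.imwrite('pics/'+f+'.png',cv2.resize(d['img'][y:y+h,x:x+w,::-1],None,fx=s,fy=s,interpolation=cv2.INTER_CUBIC))
crop(a,210,130,200,140,4,'c1'); crop(b,235,130,180,170,3.5,'c2')
E
```

```text
(no output)
```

View pics/c1.png

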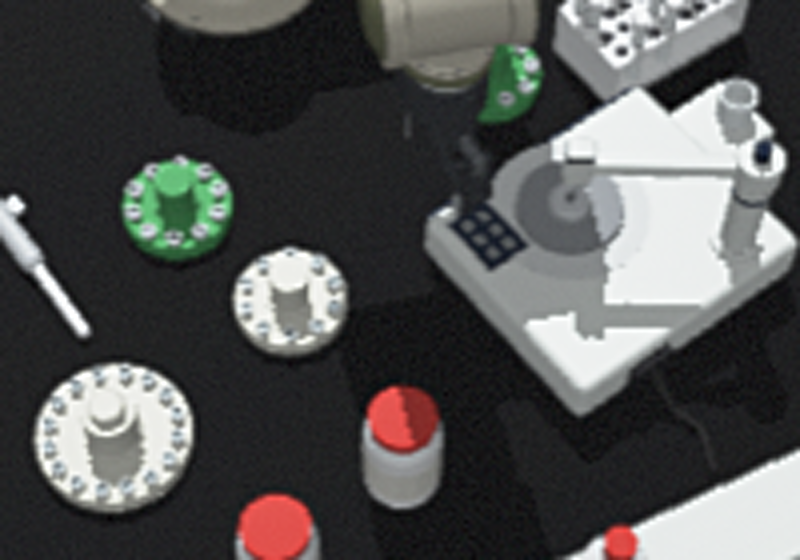

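View pics/c2.png

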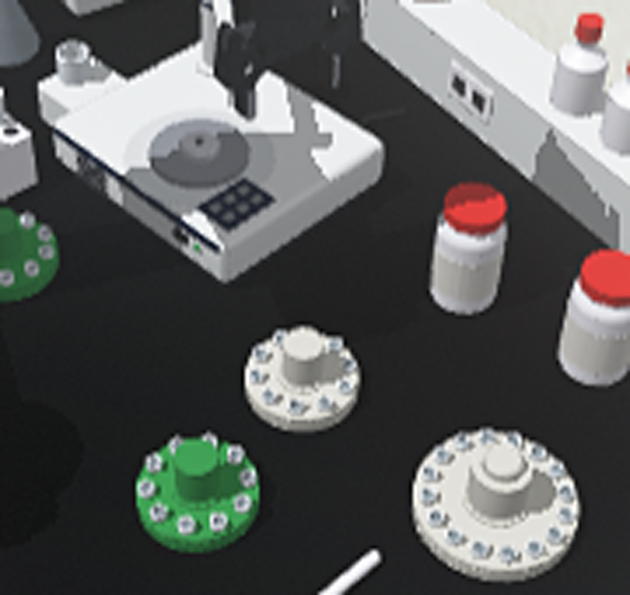

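The crops confirm it. The large beige carousel has 16 cups and a stepped spigot hub, and the small beige one has 10 cups. The boom's head is over the drive plate, at about (352,182) in the scene view, and the pillar is at about (400,170). Next I'll fit positions from both cameras.

```bash
cat >> h.py <<'E'
from scipy.optimize import minimize
TH=np.linspace(0,2*np.pi,72,endpoint=False)
def ring(x,y,z,r): return np.c_[x+r*np.cos(TH),y+r*np.sin(TH),np.full(72,z)]
def fitcar(ds,x0,r,z0=0):
    # IoU of bright mask vs hull silhouette of flange
    ms=[]
    for d in ds:
        im=d['img'].astype(int); m=(im.min(2)>70)&(im.max(2)-im.min(2)<60); ms.append(cv2.morphologyEx(m.astype(np.uint8),cv2.MORPH_CLOSE,np.ones((5,5))))
    def cost(p):
        s=0
        for d,m in zip(ds,ms):
            h=cv2.convexHull(proj(d,np.vstack([ring(*p,z0,r),ring(*p,z0+20,r)])).astype(np.float32))[:,0]
            k=4; R=np.zeros((400*k,640*k),np.uint8); cv2.fillPoly(R,[np.round((h+.5)*k).astype(np.int32)],1)
            x,y=h.min(0).astype(int)-12; X,Y=h.max(0).astype(int)+12
            a=cv2.resize(R[y*k:Y*k,x*k:X*k]*1.0,None,fx=1/k,fy=1/k,interpolation=cv2.INTER_AREA); b=m[y:Y,x:X]
            s+=1-np.minimum(a,b).sum()/np.maximum(a,b).sum()
        return s
    o=minimize(cost,x0,method='Nelder-Mead',options=dict(initial_simplex=np.array(x0)+[[0,0],[12,0],[0,12]],xatol=.1))
    return o.x.round(1),round(o.fun/len(ds),3)
E
python3 - <<'E'
from h import *
a=load('s0');b=load('d0')
sc=lambda u,v:(210+(u-1.5)/4,130+(v-1.5)/4); sd=lambda u,v:(235+(u-1.2)/3.5,130+(v-1.2)/3.5)
for n,p,q,r in(('large',(115,435),(496,503),75),('small',(291,302),(302,380),56)):
    x=atz(a,*sc(*p),20)[:2]
    print(n,x.round(),fitcar([a],x,r),fitcar([b],x,r),fitcar([a,b],x,r))
print('plate',atz(a,*sc(569.5,208),80).round(1),atz(b,*sd(199,154),80).round(1))
print('spigot top',atz(a,*sc(571,202),91).round(1),atz(b,*sd(200,141),91).round(1))
for p in((430,235),(583,404),(797,240),(640,90)): print('corner scene',atz(a,*sc(*p),70).round(1))
for p in((222,264),(383,148),(53,128)): print('corner side',atz(b,*sd(*p),70).round(1))
print('head top',atz(a,*sc(573,146),227).round(1),'boom pillar top',atz(a,*sc(757,160),209).round(1))
print('jars top',atz(a,*sc(402,412),125).round(),atz(a,*sc(276,522),125).round())
print('flask top',atz(a,428,131,124).round(),'pot rim',atz(a,*sc(738,92),90).round(), 'green',atz(a,337,150,20).round(),atz(a,254,183,20).round())
print('rack',atz(a,374,132,100).round())
E
```

```text
large [ 527. -346.] (array([ 520.5, -347.3]), np.float64(0.059)) (array([ 524.5, -345.3]), np.float64(0.037)) (array([ 522.4, -345.8]), np.float64(0.062))
small [ 464. -132.] (array([ 454.9, -129.4]), np.float64(0.127)) (array([ 460.6, -127.8]), np.float64(0.099)) (array([ 458., -129.]), np.float64(0.13))
plate [518.7 152.6  80. ] [511.3 147.5  80. ]
spigot top [519.1 153.1  91. ] [517.  154.3  91. ]
corner scene [481.2  15.   70. ]
corner scene [714.6  60.6  70. ]
corner scene [646.3 344.5  70. ]
corner scene [414.1 296.2  70. ]
corner side [447.9  -2.   70. ]
corner side [693.7  57.5  70. ]
corner side [403.6 284.1  70. ]
head top [540.1 130.4 227. ] boom pillar top [618.5 286.7 209. ]
jars top [ 673. -110.  125.] [ 723. -258.  125.]
flask top [457. 551. 124.] pot rim [473. 378.  90.] green [312. 197.  20.] [ 315. -194.   20.]
rack [347. 353. 100.]
```

```bash
python3 - <<'E'
from h import *
s=monitor.sense(); print({k:np.round(v,3) for k,v in s.items()})
d=snap('wrist','w0'); R=np.array(d['R']); print('wrist cam',(-R.T@d['t']).round(1),R.round(2).tolist(),d['K'])
print('seat in wrist',proj(d,[[518,153,80],[518,153,91]]).round())
# push arc
pv=np.array([620,289]);P=None
for f in range(-117,-230,-10):
    r=np.radians(f);p=pv+115*np.array([np.cos(r),np.sin(r)])+24*np.array([-np.sin(r),np.cos(r)]); print(f,p.round(),None if P is None else ((p-P)/60).round(2)); P=p
E
```

```text
{'time_s': np.float64(0.1), 'joints': array([-0.223,  0.313,  1.498, -0.   ,  1.331, -0.223]), 'dq': array([-0.001,  0.   , -0.001, -0.002,  0.   , -0.001]), 'tau': array([ 2.0000e-03, -4.1290e+01, -2.6014e+01, -0.0000e+00,  3.0000e-03,
        0.0000e+00]), 'eef_pos': array([5.24784e+02, 4.10000e-02, 2.30800e+02]), 'ee_rot': array([-0.   ,  0.707,  0.707, -0.   ]), 'force': array([ 1.372, -0.103,  0.43 ]), 'wrist_torque': array([0.003, 0.029, 0.003]), 'grip_force': np.float64(0.0), 'grip_width': np.float64(1.003)}
wrist cam [524.6  76.1 373.5] [[1.0, -0.0, -0.0], [-0.0, -0.95, 0.3], [-0.0, -0.3, -0.95]] [[291.16287771   0.         322.42507651]
 [  0.         291.16287771 196.19327842]
 [  0.           0.           1.        ]]
seat in wrist [[315.  16.]
 [315.  13.]]
-117 [589. 176.] None
-127 [570. 183.] [-0.32  0.12]
-137 [552. 193.] [-0.29  0.17]
-147 [537. 206.] [-0.26  0.22]
-157 [524. 222.] [-0.22  0.26]
-167 [513. 240.] [-0.17  0.3 ]
-177 [506. 259.] [-0.12  0.32]
-187 [503. 279.] [-0.06  0.34]
-197 [503. 300.] [0.   0.34]
-207 [507. 320.] [0.06 0.34]
-217 [514. 339.] [0.12 0.32]
-227 [524. 357.] [0.17 0.29]
```

{"name": "send_rows", "arguments": {
  "targets": [0,0,0,0.6,0.85,0,-1,0,0,0,0.57,0.82,0,-1,0,0,0,0.77,-0.16,0,-1,0,0,0,0.77,-0.16,0,-1,0,0,0,0,0,0,-1]
}}

```text
time_s: 0.78
eef_pos: [605.2, 165.4, 230.9]
ee_rot: [-0.0, 0.706, 0.709, -0.0]
force: [-0.3, -1.3, -0.1]
grip_width: 0.002
grip_force: 0.0
```

{"name": "send_rows", "arguments": {
  "targets": [0,0,0,0,0,0.4,-1,0,0,0,0,0,0.45,-1,0,0,0,0,0,0,-1]
}}

```text
time_s: 1.15
eef_pos: [605.3, 161.7, 178.4]
ee_rot: [-0.001, 0.707, 0.707, -0.002]
force: [-0.5, -0.6, 1.1]
grip_width: -0.0
grip_force: 0.0
```

```bash
python3 - <<'E'
from h import *
s=monitor.sense(); print(s['eef_pos'],s['force'],s['grip_width'])
snap('scene','s1')
d=load('s1'); cv2.imwrite('pics/c3.png',cv2.resize(d['img'][110:240,290:450,::-1],None,fx=4,fy=4,interpolation=cv2.INTER_CUBIC))
E
```

```text
[605.29485006 161.65097078 178.44349679] [-0.49491661 -0.55427875  1.06672707] -0.00013592228611808798
```

View pics/c3.png

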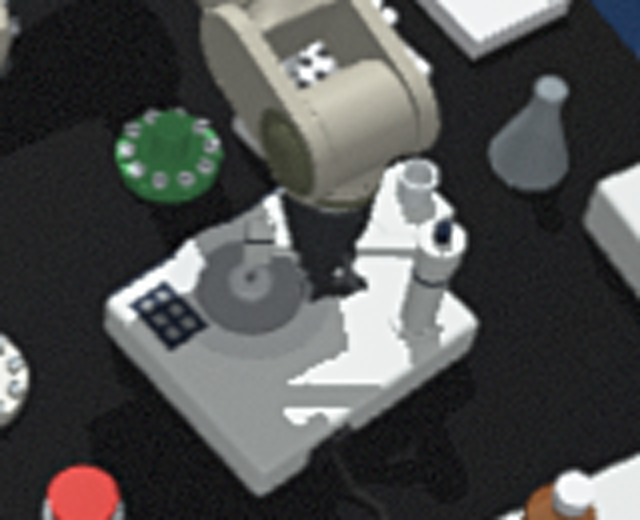

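The closed fingers are behind the boom, at about (335,280) in the crop, and clear of it. I'll push along the arc.

{"name": "send_rows", "arguments": {
  "targets": [0,0,0,0.23,-0.27,0,-1,0,0,0,0.12,-0.32,0,-1,0,0,0,0.17,-0.29,0,-1,0,0,0,0.22,-0.26,0,-1,0,0,0,0.26,-0.22,0,-1]
}}

```text
time_s: 1.82
eef_pos: [524.3, 223.1, 181.2]
ee_rot: [0.001, 0.707, 0.707, 0.001]
force: [1.8, -1.7, 1.0]
grip_width: 0.004
grip_force: 1.1
```

{"name": "send_rows", "arguments": {
  "targets": [0,0,0,0.3,-0.17,0,-1,0,0,0,0.32,-0.12,0,-1,0,0,0,0.34,-0.06,0,-1,0,0,0,0.34,0,0,-1,0,0,0,0.34,0.06,0,-1]
}}

```text
time_s: 2.45
eef_pos: [506.9, 322.5, 180.1]
ee_rot: [-0.0, 0.707, 0.707, -0.0]
force: [-0.3, -2.4, 0.1]
grip_width: -0.001
grip_force: 1.1
```

{"name": "send_rows", "arguments": {
  "targets": [0,0,0,0,0,0,-1,0,0,0,0,0,0,-1]
}}

```text
time_s: 2.7
eef_pos: [506.8, 321.0, 180.0]
ee_rot: [-0.0, 0.707, 0.707, -0.0]
force: [-0.3, -0.4, -0.4]
grip_width: 0.001
grip_force: 0.0
```

{"name": "send_rows", "arguments": {
  "targets": [0,0,0,-0.92,0,0,-1,0,0,0,-0.92,0.18,-0.45,-1,0,0,0,-0.92,0,-0.45,-1,0,0,0,-0.92,0,0,-1,0,0,0,0,0,0,-1]
}}

```text
time_s: 3.32
eef_pos: [517.8, 96.8, 234.7]
ee_rot: [0.0, 0.709, 0.705, 0.0]
force: [-0.9, 1.4, -0.6]
grip_width: -0.001
grip_force: 0.0
```

```bash
python3 - <<'E'
from h import *
s=monitor.sense(); print(s['eef_pos'],s['force'],s['dq'])
a=snap('scene','s2');d=snap('wrist','w2')
cv2.imwrite('pics/c4.png',cv2.resize(np.vstack([cv2.resize(a['img'][120:230,290:450],(640,440)),d['img']])[:,:,::-1],(457,600)))
print(proj(d,[[518,153,80],[518,153,91]]).round())
E
```

```text
[517.79521756  96.80644233 234.68982269] [-0.88384301  1.37335692 -0.63858442] [ 0.07602588  0.01868173 -0.01495259  0.01832639  0.00628175  0.04079447]
[[323. 128.]
 [323. 129.]]
```

View pics/c4.png

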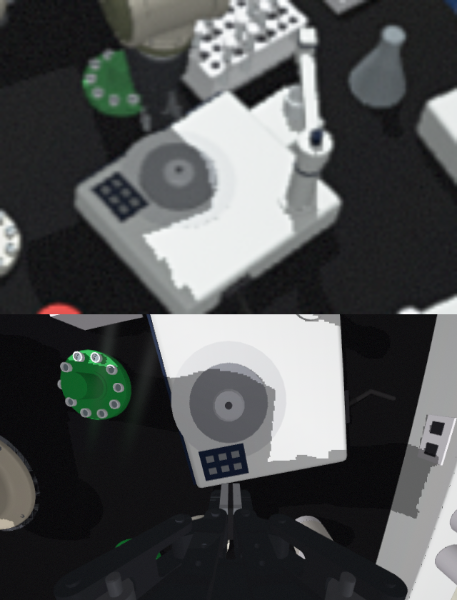

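The scene shows the boom parked over the pot. In the wrist view the plate is at about (319,127) px. Now I'll refine the seat.

```bash
cat >> h.py <<'E'
def fitring(d,x0,z,r,dr=2.5,span=10):
    g=cv2.GaussianBlur(cv2.cvtColor(d['img'],cv2.COLOR_RGB2GRAY),(3,3),0).astype(np.float32)
    def samp(p,rr):
        q=proj(d,ring(p[0],p[1],z,rr)).astype(np.float32); return cv2.remap(g,q[:,0].copy(),q[:,1].copy(),cv2.INTER_LINEAR).ravel()
    def cost(p):
        v=samp(p,r+dr)-samp(p,r-dr); return -np.mean(np.minimum(np.abs(v),40))
    best=min((cost((x0[0]+i,x0[1]+j)),x0[0]+i,x0[1]+j) for i in range(-span,span+1,2) for j in range(-span,span+1,2))
    o=minimize(cost,best[1:],method='Nelder-Mead',options=dict(initial_simplex=np.array(best[1:])+[[0,0],[2,0],[0,2]]))
    return o.x.round(1),round(-o.fun,1)
E
python3 - <<'E'
from h import *
d=snap('wrist','w3'); print(monitor.sense()['eef_pos'].round(1))
for n,dd in(('wrist',d),('scene',load('s2')),('side',snap('side','d2'))):
    print(n,'plate',fitring(dd,(518,153),80,55),'spig',fitring(dd,(518,153),91,19,1.5),fitring(dd,(518,153),80,22,1.5))
for f in((319.3,127.4),): print(atz(d,*f,91))
E
```

```text
[517.7 100.5 234.3]
wrist plate (array([514.8, 156.2]), np.float64(39.8)) spig (array([516.3, 153.6]), np.float64(19.8)) (array([516. , 153.6]), np.float64(21.0))
scene plate (array([517.2, 153.4]), np.float64(24.3)) spig (array([522.8, 149.1]), np.float64(8.2)) (array([511.5, 157. ]), np.float64(9.9))
side plate (array([512.6, 149.1]), np.float64(25.6)) spig (array([538.4, 166.7]), np.float64(10.6)) (array([521.7, 162. ]), np.float64(8.3))
[514.5237355  155.73923321  91.        ]
```

```bash
cat >> h.py <<'E'
from scipy.optimize import least_squares
def edgefit(d,c,z,r,win=8,it=4,sign=0):
    g=cv2.GaussianBlur(cv2.cvtColor(d['img'],cv2.COLOR_RGB2GRAY),(3,3),0).astype(np.float32)
    rr=np.arange(r-win,r+win,.25)
    for _ in range(it):
        P=[]
        for t in TH:
            pts=np.c_[c[0]+rr*np.cos(t),c[1]+rr*np.sin(t),np.full(len(rr),z)]
            q=proj(d,pts).astype(np.float32); v=cv2.remap(g,q[:,0].copy(),q[:,1].copy(),cv2.INTER_LINEAR).ravel()
            G=v[4:]-v[:-4]; G=np.abs(G) if sign==0 else G*sign
            k=G.argmax()
            if G[k]>8: P.append(pts[k+2,:2])
        P=np.array(P)
        o=least_squares(lambda p:np.hypot(P[:,0]-p[0],P[:,1]-p[1])-p[2],[*c,r],loss='soft_l1',f_scale=.5)
        c=o.x[:2]
    return o.x.round(2),len(P),round(float(np.median(np.abs(o.fun))),2)
E
python3 - <<'E'
from h import *
d=load('w3')
for z,r,w in((80,55,8),(91,19,4),(80,22,4),(91,5,3)): print('wrist',z,r,edgefit(d,(516,154.5),z,r,w))
for n in('s2','d2'): print(n,edgefit(load(n),(516,154.5),80,55,8))
g=cv2.resize(d['img'][60:190,240:400,::-1],None,fx=5,fy=4.6,interpolation=cv2.INTER_CUBIC); cv2.imwrite('pics/c5.png',g)
E
```

```text
wrist 80 55 (array([515.23, 154.67,  54.86]), 72, 0.35)
wrist 91 19 (array([516.58, 153.88,  20.24]), 68, 0.27)
wrist 80 22 (array([516.54, 153.01,  20.99]), 66, 0.29)
wrist 91 5 (array([514.92, 154.53,   4.88]), 72, 0.13)
s2 (array([2424.95,  762.41, 2082.55]), 13, 1.07)
d2 (array([511.99, 142.55,  61.82]), 27, 0.46)
```

View pics/c5.png

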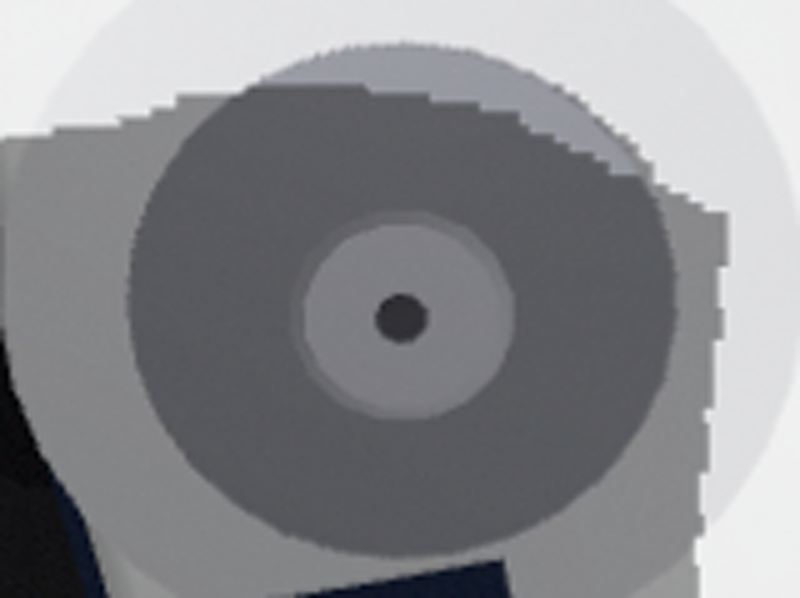

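The plate and spigot are seen cleanly, with the spigot dot at (401,317) in the crop, so the seat is at about (515,154.6) by the wrist camera. Now to the large carousel.

{"name": "send_rows", "arguments": {
  "targets": [0,0,0,-0.93,0.08,0,1,0,0,0,-0.93,0,0,1,0,0,0,-0.93,0,0,1,0,0,0,-0.93,0,0,1,0,0,0,-0.93,0,0,1]
}}

```text
time_s: 4.15
eef_pos: [522.9, -179.4, 234.2]
ee_rot: [-0.0, 0.706, 0.708, 0.0]
force: [0.3, 0.7, 0.3]
grip_width: 0.999
grip_force: 0.0
```

{"name": "send_rows", "arguments": {
  "targets": [0,0,0,-0.93,0,0,1,0,0,0,-0.93,0,0,1,0,0,0,-0.93,0,0,1,0,0,0,0,0,0,1,0,0,0,0,0,0,1]
}}

```text
time_s: 4.78
eef_pos: [523.2, -344.9, 233.9]
ee_rot: [-0.0, 0.707, 0.708, 0.0]
force: [0.4, 1.3, 0.5]
grip_width: 0.999
grip_force: 0.0
```

```bash
python3 - <<'E'
from h import *
s=monitor.sense(); print(s['time_s'],s['eef_pos'].round(1),s['force'],s['joints'])
d=snap('wrist','w4')
for z,r,w in((20,75,8),(78,15,4),(66,27,6)): print('wrist',z,r,edgefit(d,(522,-346),z,r,w))
print(proj(d,[[522,-346,20]]))
E
```

```text
4.775 [ 523.2 -344.9  233.9] [0.37928821 1.27021485 0.53775206] [-7.69722787e-01  5.41952371e-01  1.15334724e+00  3.91002900e-04
  1.44713438e+00 -7.71107322e-01]
wrist 20 75 (array([ 523.55, -346.59,   74.53]), 72, 0.14)
wrist 78 15 (array([ 521.81, -344.75,   17.1 ]), 49, 0.38)
wrist 66 27 (array([ 523.77, -343.76,   24.42]), 51, 0.6)
[[321.71567535 170.10188586]]
```

{"name": "send_rows", "arguments": {
  "targets": [0,0,0,-0.03,0,0.9,1,0,0,0,0,0,0.9,1,0,0,0,0,0,0.9,1,0,0,0,0,0,0.65,1,0,0,0,0,0,0,1]
}}

```text
time_s: 5.45
eef_pos: [522.1, -345.6, 31.3]
ee_rot: [-0.003, 0.706, 0.708, 0.0]
force: [0.3, -0.5, 0.2]
grip_width: 1.0
grip_force: 0.0
```

{"name": "send_rows", "arguments": {
  "targets": [0,0,0,0,0,0,0.1,0,0,0,0,0,0,0.1,0,0,0,0,0,0,0.1,0,0,0,0,0,0,0.1,0,0,0,0,0,0,0.1],
  "newtons": 25
}}

```text
time_s: 6.08
eef_pos: [523.7, -348.4, 35.7]
ee_rot: [0.002, 0.707, 0.707, 0.0]
force: [1.1, 1.4, 6.7]
grip_width: 0.624
grip_force: 25.7
```

{"name": "send_rows", "arguments": {
  "targets": [0,0,0,0,0,0,1,0,0,0,0,0,0,1,0,0,10,0,0,0,1,0,0,10,0,0,0,1,0,0,10,0,0,0,1]
}}

```text
time_s: 6.7
eef_pos: [522.6, -348.1, 33.4]
ee_rot: [-0.0, 0.867, 0.497, -0.0]
force: [-0.3, -0.4, -0.5]
grip_width: 1.002
grip_force: 0.0
```

{"name": "send_rows", "arguments": {
  "targets": [0,0,10,0,0,0,1,0,0,10,0,0,0,1,0,0,10,0,0,0,1,0,0,10,0,0,0,1,0,0,10,0,0,0,1]
}}

```text
time_s: 7.32
eef_pos: [522.6, -348.1, 33.4]
ee_rot: [0.0, 0.996, 0.084, -0.0]
force: [0.3, 1.3, -0.1]
grip_width: 0.997
grip_force: 0.0
```

{"name": "send_rows", "arguments": {
  "targets": [0,0,10,0,0,0,1,0,0,0,0,0,0,1,0,0,0,0,0,0,1,0,0,0,0,0,0,0.1,0,0,0,0,0,0,0.1]
}}

```text
time_s: 7.95
eef_pos: [522.6, -348.0, 33.4]
ee_rot: [-0.0, 1.0, 0.0, 0.0]
force: [-0.0, -0.5, -2.6]
grip_width: 0.626
grip_force: 27.2
```

{"name": "send_rows", "arguments": {
  "targets": [0,0,0,0,0,0,0.1,0,0,0,0,0,0,0.1,0,0,0,0,0,0,0.1,0,0,0,0,0,0,0.1]
}}

```text
time_s: 8.45
eef_pos: [522.7, -348.0, 33.5]
ee_rot: [0.0, 1.0, 0.0, 0.0]
force: [-1.6, 0.7, 3.9]
grip_width: 0.624
grip_force: 27.5
```

{"name": "send_rows", "arguments": {
  "targets": [0,0,0,0,0,0,1,0,0,0,0,0,0,1,0,0,0,0,0,-0.9,1,0,0,0,0,0,-0.9,1,0,0,0,0,0,-0.9,1]
}}

```text
time_s: 9.07
eef_pos: [522.4, -347.9, 197.0]
ee_rot: [-0.0, 1.0, -0.0, -0.0]
force: [0.6, 0.1, -0.7]
grip_width: 1.003
grip_force: 0.0
```

{"name": "send_rows", "arguments": {
  "targets": [0,0,0,0,0,-0.65,1,0,0,0,0,0,0,1,0,0,0,0,0,0,1,0,0,0,0,0,0,1]
}}

```text
time_s: 9.57
eef_pos: [522.3, -347.7, 232.7]
ee_rot: [-0.001, 1.0, -0.0, -0.001]
force: [0.1, -0.1, 0.3]
grip_width: 0.998
grip_force: 0.0
```

```bash
python3 - <<'E'
from h import *
s=monitor.sense(); print(s['time_s'],s['eef_pos'].round(1),s['joints'].round(2))
d=snap('wrist','w5')
for z,r,w in((20,75,8),(78,15,4)): print('wrist',z,r,edgefit(d,(522.6,-348),z,r,w))
E
```

```text
9.575 [ 522.3 -347.7  232.7] [-0.77  0.55  1.15 -0.    1.45  0.8 ]
wrist 20 75 (array([ 523.5 , -348.13,   74.44]), 72, 0.2)
wrist 78 15 (array([ 522.47, -347.89,   15.8 ]), 53, 0.6)
```

{"name": "send_rows", "arguments": {
  "targets": [0,0,0,0.01,0,0.9,1,0,0,0,0,0,0.9,1,0,0,0,0,0,0.9,1,0,0,0,0,0,0.62,1,0,0,0,0,0,0,1]
}}

```text
time_s: 10.25
eef_pos: [521.8, -346.7, 32.1]
ee_rot: [-0.002, 1.0, -0.0, -0.002]
force: [0.5, 0.2, 0.1]
grip_width: 1.004
grip_force: 0.0
```

{"name": "send_rows", "arguments": {
  "targets": [0,0,0,0,0,0,0,0,0,0,0,0,0,0,0,0,0,0,0,0,0,0,0,0,0,0,0,0,0,0,0,0,0,0,0],
  "newtons": 50
}}

```text
time_s: 10.88
eef_pos: [524.0, -348.7, 37.4]
ee_rot: [0.001, 1.0, 0.0, 0.001]
force: [-1.0, 1.1, 6.1]
grip_width: 0.618
grip_force: 53.0
```

{"name": "send_rows", "arguments": {
  "targets": [0,0,0,0,0,0,0,0,0,0,0,0,0,0]
}}

```text
time_s: 11.12
eef_pos: [524.0, -348.8, 37.4]
ee_rot: [0.001, 1.0, 0.0, 0.001]
force: [-1.4, 0.2, 5.4]
grip_width: 0.624
grip_force: 53.0
```

{"name": "send_rows", "arguments": {
  "targets": [0,0,0,0,0,-0.2,0,0,0,0,0,0,-0.5,0,0,0,0,0,0,-0.7,0,0,0,0,0,0,-0.7,0,0,0,0,0,0,0,0]
}}

```text
time_s: 11.75
eef_pos: [524.2, -348.9, 165.1]
ee_rot: [0.002, 1.0, 0.0, 0.003]
force: [-0.0, -0.1, -4.6]
grip_width: 0.614
grip_force: 54.0
```

{"name": "send_rows", "arguments": {
  "targets": [0,0,0,0,0,0,0,0,0,0,0,0,0,0]
}}

```text
time_s: 12.0
eef_pos: [522.6, -347.5, 159.2]
ee_rot: [-0.001, 1.0, -0.0, -0.001]
force: [-0.5, 0.5, -4.3]
grip_width: 0.619
grip_force: 54.0
```

```bash
python3 - <<'E'
from h import *
s=monitor.sense(); p=s['eef_pos']; print(s['time_s'],p.round(1),s['force'],s['ee_rot'].round(4),s['grip_width'])
d=snap('wrist','w6'); z0=p[2]-37.4
print('flange',edgefit(d,p[:2],z0+20,75,6), fitcar([snap('scene','s6'),snap('side','d6')],p[:2],75,z0))
im=d['img'].copy()
for q in proj(d,ring(p[0],p[1],z0+20,75)): cv2.circle(im,tuple(int(v) for v in q),1,(255,0,0),-1)
cv2.imwrite('pics/c6.png',im[:,:,::-1])
E
```

```text
12.0 [ 522.6 -347.5  159.2] [-0.47488877  0.45950928 -4.27295863] [-0.0012  1.     -0.     -0.0012] 0.6189615764793773
flange (array([ 521.87, -347.37,   74.61]), 62, 0.39) (array([ 521.9, -347. ]), np.float64(0.276))
```

View pics/c6.png

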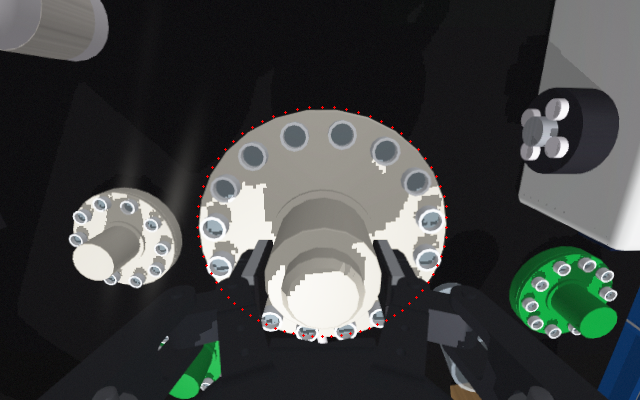

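The picture shows the large carousel held level and centred between the pads, flange centre at about (322,218). Offset from the TCP is under 1 mm. I'll carry it to the seat.

{"name": "send_rows", "arguments": {
  "targets": [0,0,0,0,-0.4,0,0,0,0,0,0,-0.8,0,0,0,0,0,0,-0.9,0,0,0,0,0,-0.05,-0.95,0,0,0,0,0,-0.06,-0.95,0,0]
}}

```text
time_s: 12.78
eef_pos: [516.2, -106.2, 160.9]
ee_rot: [-0.0, 1.0, -0.0, -0.0]
force: [1.8, 1.0, -2.9]
grip_width: 0.617
grip_force: 54.0
```

{"name": "send_rows", "arguments": {
  "targets": [0,0,0,0,-0.95,0,0,0,0,0,0,-0.95,0,0,0,0,0,0,-0.9,0,0,0,0,0,0,-0.8,0,0,0,0,0,0,-0.5,0,0]
}}

```text
time_s: 13.4
eef_pos: [516.2, 140.1, 160.9]
ee_rot: [-0.0, 1.0, 0.001, -0.0]
force: [0.4, 0.1, -4.3]
grip_width: 0.615
grip_force: 54.1
```

{"name": "send_rows", "arguments": {
  "targets": [0,0,0,0,-0.26,0,0,0,0,0,0,0,0,0,0,0,0,0,0,0,0,0,0,0,0,0,0,0]
}}

```text
time_s: 13.9
eef_pos: [516.8, 152.6, 161.1]
ee_rot: [0.0, 1.0, -0.001, -0.0]
force: [0.4, -0.3, -4.3]
grip_width: 0.616
grip_force: 54.1
```

```bash
python3 - <<'E'
from h import *
s=monitor.sense(); p=s['eef_pos']; print(s['time_s'],p.round(1),s['force'].round(1),s['ee_rot'].round(4),s['dq'].round(3))
d=snap('wrist','w7'); z0=p[2]-37.4
print('flange',edgefit(d,p[:2],z0+20,75,6))
E
```

```text
13.9 [516.8 152.6 161.1] [ 0.4 -0.3 -4.3] [ 1.e-04  1.e+00 -7.e-04 -0.e+00] [ 0.003  0.    -0.001  0.     0.001 -0.   ]
flange (array([513.54, 150.46,  74.45]), 58, 2.8)
```

{"name": "send_rows", "arguments": {
  "targets": [0,0,0,-0.02,-0.03,0.15,0,0,0,0,0,0,0.15,0,0,0,0,0,0,0.12,0,0,0,0,0,0,0,0,0,0,0,0,0,0,0]
}}

```text
time_s: 14.58
eef_pos: [515.6, 155.4, 136.1]
ee_rot: [-0.0, 1.0, 0.0, 0.0]
force: [0.6, -0.4, -3.9]
grip_width: 0.621
grip_force: 54.1
```

```bash
python3 - <<'E'
from h import *
s=monitor.sense(); p=s['eef_pos']; print(s['time_s'],p.round(2),s['force'].round(1),s['ee_rot'].round(4))
E
```

```text
14.575 [515.56 155.42 136.08] [ 0.6 -0.4 -3.9] [-0.e+00  1.e+00  0.e+00  2.e-04]
```

{"name": "send_rows", "arguments": {
  "targets": [0,0,0,0,0.015,0.05,0,0,0,0,0,0,0.05,0,0,0,0,0,0,0.05,0,0,0,0,0,0,0.03,0,0,0,0,0,0,0,0]
}}

```text
time_s: 15.2
eef_pos: [515.4, 154.5, 125.0]
ee_rot: [0.0, 1.0, 0.0, -0.0]
force: [0.3, -0.5, -3.9]
grip_width: 0.616
grip_force: 54.1
```

{"name": "send_rows", "arguments": {
  "targets": [0,0,0,0,0,0,0,0,0,0,0,0,0,0]
}}

```text
time_s: 15.45
eef_pos: [515.5, 154.5, 125.2]
ee_rot: [0.0, 1.0, 0.0, 0.0]
force: [0.2, 0.5, -4.5]
grip_width: 0.618
grip_force: 54.1
```

{"name": "send_rows", "arguments": {
  "targets": [0,0,0,0,0,0.05,0,0,0,0,0,0,0.05,0,0,0,0,0,0,0.03,0,0,0,0,0,0,0.02,0,0,0,0,0,0,0,0]
}}

```text
time_s: 16.08
eef_pos: [515.3, 154.6, 117.4]
ee_rot: [0.0, 1.0, 0.0, 0.0]
force: [-6.7, 1.4, 9.7]
grip_width: 0.615
grip_force: 55.6
```

{"name": "send_rows", "arguments": {
  "targets": [0,0,0,0,0,0,0,0,0,0,0,0,0,0]
}}

```text
time_s: 16.32
eef_pos: [515.3, 154.6, 117.4]
ee_rot: [0.0, 1.0, 0.0, 0.0]
force: [-6.8, -0.2, 8.8]
grip_width: 0.615
grip_force: 55.6
```

It's home: the TCP sits 37.4 above the seat height, with light contact. I'll release and look.

{"name": "send_rows", "arguments": {
  "targets": [0,0,0,0,0,0,0.3,0,0,0,0,0,0,0.6,0,0,0,0,0,0,1,0,0,0,0,0,0,1,0,0,0,0,0,-0.3,1]
}}

```text
time_s: 16.95
eef_pos: [514.8, 154.4, 133.3]
ee_rot: [0.0, 1.0, -0.0, -0.001]
force: [-0.6, 0.2, 0.7]
grip_width: 0.997
grip_force: 0.0
```

{"name": "send_rows", "arguments": {
  "targets": [0,0,0,0,0,-0.8,1,0,0,0,0,0,-0.9,1,0,0,0,0,0,-0.9,1,0,0,0,0,0,0,1,0,0,0,0,0,0,1]
}}

```text
time_s: 17.58
eef_pos: [515.1, 154.4, 289.1]
ee_rot: [0.0, 1.0, -0.0, -0.001]
force: [-0.1, -0.7, -0.4]
grip_width: 1.001
grip_force: 0.0
```

```bash
python3 - <<'E'
from h import *
s=monitor.sense(); p=s['eef_pos']; print(s['time_s'],p.round(2),s['joints'].round(2))
d=snap('wrist','w8')
for z,r,w in((100,75,6),(158,15,4)): print(z,r,edgefit(d,(515.2,154.5),z,r,w))
im=d['img'].copy()
for q in proj(d,ring(515.2,154.5,100,75)): cv2.circle(im,tuple(int(v) for v in q),1,(255,0,0),-1)
cv2.imwrite('pics/c7.png',im[:,:,::-1])
E
```

```text
17.575 [515.13 154.43 289.14] [ 0.07  0.31  1.35 -0.    1.48  1.64]
100 75 (array([514.46, 153.15,  73.39]), 67, 1.25)
158 15 (array([513.64, 154.51,  15.76]), 72, 0.34)
```

View pics/c7.png

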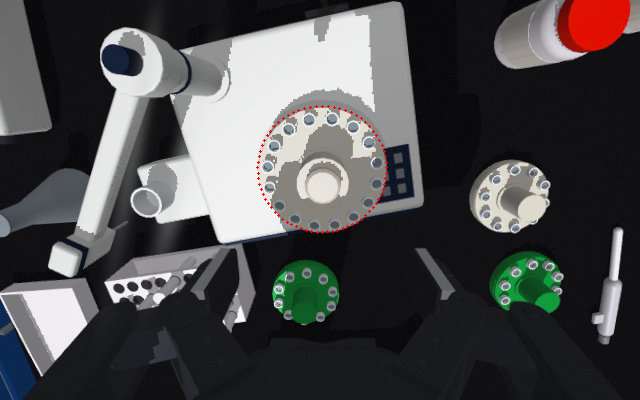

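Flange ring matches (centre ~(322,170)), carousel flat, boom parked. Now to the small beige carousel (image (512,197)).

{"name": "send_rows", "arguments": {
  "targets": [0,0,0,-0.19,0.94,0,1,0,0,0,-0.19,0.95,0,1,0,0,0,-0.19,0.95,0,1,0,0,0,-0.19,0.94,0.4,1,0,0,0,-0.19,0.94,0.52,1]
}}

```text
time_s: 18.25
eef_pos: [458.0, -127.8, 234.8]
ee_rot: [-0.0, 1.0, -0.0, -0.0]
force: [1.1, -0.2, -1.0]
grip_width: 1.003
grip_force: 0.0
```

{"name": "send_rows", "arguments": {
  "targets": [0,0,0,0,0,0,1,0,0,0,0,0,0,1,0,0,0,0,0,0,1]
}}

```text
time_s: 18.62
eef_pos: [459.3, -125.2, 236.6]
ee_rot: [0.0, 1.0, 0.001, 0.0]
force: [0.3, 0.2, 0.3]
grip_width: 1.001
grip_force: 0.0
```

```bash
python3 - <<'E'
from h import *
s=monitor.sense(); p=s['eef_pos']; print(s['time_s'],p.round(2),s['joints'].round(2))
d=snap('wrist','w9')
for z,r,w in((20,56,8),(65,20,5)): print(z,r,edgefit(d,(458,-129),z,r,w))
E
```

```text
18.625 [ 459.29 -125.21  236.57] [-0.51  0.2   1.63  0.    1.31  1.06]
20 56 (array([ 459.15, -130.48,   55.84]), 72, 0.19)
65 20 (array([ 458.02, -131.03,   20.44]), 46, 0.52)
```

{"name": "send_rows", "arguments": {
  "targets": [0,0,0,-0.01,0.09,0.9,1,0,0,0,0,0,0.9,1,0,0,0,0,0,0.9,1,0,0,0,0,0,0.69,1,0,0,0,0,0,0,1]
}}

```text
time_s: 19.3
eef_pos: [457.4, -130.2, 31.3]
ee_rot: [-0.001, 1.0, 0.001, -0.002]
force: [-0.4, -0.1, 0.1]
grip_width: 0.997
grip_force: 0.0
```

{"name": "send_rows", "arguments": {
  "targets": [0,0,0,0,0,0,-0.3,0,0,0,0,0,0,-0.3,0,0,0,0,0,0,-0.3,0,0,0,0,0,0,-0.3,0,0,0,0,0,0,-0.3],
  "newtons": 25
}}

```text
time_s: 19.92
eef_pos: [459.0, -131.9, 34.4]
ee_rot: [0.001, 1.0, 0.0, 0.001]
force: [-1.3, 2.0, 8.6]
grip_width: 0.461
grip_force: 24.3
```

{"name": "send_rows", "arguments": {
  "targets": [0,0,0,0,0,0,-0.3,0,0,0,0,0,0,-0.3,0,0,0,0,0,0,1,0,0,0,0,0,0,1,0,0,0,0,0,0,1]
}}

```text
time_s: 20.55
eef_pos: [458.3, -131.6, 33.0]
ee_rot: [0.0, 1.0, -0.0, 0.0]
force: [0.2, 0.1, -0.1]
grip_width: 1.0
grip_force: 0.0
```

Rotate −90° and grip again.

{"name": "send_rows", "arguments": {
  "targets": [0,0,-10,0,0,0,1,0,0,-10,0,0,0,1,0,0,-10,0,0,0,1,0,0,-10,0,0,0,1,0,0,-10,0,0,0,1]
}}

```text
time_s: 21.18
eef_pos: [458.3, -131.6, 32.8]
ee_rot: [-0.0, 0.905, 0.425, -0.0]
force: [-0.6, -0.6, 0.3]
grip_width: 1.002
grip_force: 0.0
```

{"name": "send_rows", "arguments": {
  "targets": [0,0,-10,0,0,0,1,0,0,-10,0,0,0,1,0,0,-10,0,0,0,1,0,0,-10,0,0,0,1,0,0,0,0,0,0,1]
}}

```text
time_s: 21.8
eef_pos: [458.3, -131.6, 32.9]
ee_rot: [-0.0, 0.708, 0.707, -0.0]
force: [-0.1, 0.6, -0.8]
grip_width: 0.999
grip_force: 0.0
```

{"name": "send_rows", "arguments": {
  "targets": [0,0,0,0,0,0,-0.3,0,0,0,0,0,0,-0.3,0,0,0,0,0,0,-0.3,0,0,0,0,0,0,-0.3,0,0,0,0,0,0,-0.3],
  "newtons": 35
}}

```text
time_s: 22.42
eef_pos: [458.4, -131.6, 33.1]
ee_rot: [0.0, 0.707, 0.707, 0.0]
force: [-1.0, 0.6, 6.1]
grip_width: 0.459
grip_force: 35.5
```

{"name": "send_rows", "arguments": {
  "targets": [0,0,0,0,0,0,-0.3,0,0,0,0,0,0,-0.3]
}}

```text
time_s: 22.68
eef_pos: [458.4, -131.6, 33.1]
ee_rot: [0.0, 0.707, 0.707, 0.0]
force: [-2.6, -0.1, 5.6]
grip_width: 0.461
grip_force: 35.6
```

```bash
python3 - <<'E'
from h import *
s=monitor.sense(); p=s['eef_pos']; print(s['time_s'],p.round(2),s['force'].round(1),s['joints'].round(2))
d=snap('wrist','w10')
print(edgefit(d,(458,-131),20,56,6))
E
```

```text
22.675 [ 458.4  -131.61   33.1 ] [-2.6 -0.1  5.6] [-0.53  0.48  1.86  0.    0.81 -0.53]
(array([ 457.99, -132.39,   55.98]), 61, 0.49)
```

{"name": "send_rows", "arguments": {
  "targets": [0,0,0,0,0,-0.2,-0.3,0,0,0,0,0,-0.6,-0.3,0,0,0,0,0,-0.8,-0.3,0,0,0,0,0,-0.8,-0.3,0,0,0,0,0,-0.63,-0.3]
}}

```text
time_s: 23.35
eef_pos: [458.2, -131.5, 217.1]
ee_rot: [0.001, 0.707, 0.707, 0.0]
force: [1.1, -0.7, -2.1]
grip_width: 0.458
grip_force: 35.8
```

{"name": "send_rows", "arguments": {
  "targets": [0,0,0,0.4,0.07,0,-0.3,0,0,0,0.8,0.16,0,-0.3,0,0,0,0.9,0.18,0,-0.3,0,0,0,0.9,0.18,0,-0.3,0,0,0,0.9,0.18,0,-0.3]
}}

```text
time_s: 23.98
eef_pos: [504.4, 104.3, 215.2]
ee_rot: [0.0, 0.707, 0.707, 0.0]
force: [1.2, -0.6, -2.3]
grip_width: 0.459
grip_force: 35.9
```

{"name": "send_rows", "arguments": {
  "targets": [0,0,0,0.6,0.12,0,-0.3,0,0,0,0.27,0.05,0,-0.3,0,0,0,0,0,0,-0.3,0,0,0,0,0,0,-0.3,0,0,0,0,0,0,-0.3]
}}

```text
time_s: 24.6
eef_pos: [514.7, 153.6, 214.8]
ee_rot: [0.0, 0.708, 0.707, -0.0]
force: [-0.5, 0.5, -2.5]
grip_width: 0.456
grip_force: 35.9
```

```bash
python3 - <<'E'
from h import *
s=monitor.sense(); p=s['eef_pos']; print(s['time_s'],p.round(2),s['force'].round(1),s['ee_rot'].round(4),s['dq'].round(3))
d=snap('wrist','w11')
print(edgefit(d,p[:2],p[2]-13.1,56,6), edgefit(d,(514.6,154.5),100,75,6))
E
```

```text
24.6 [514.74 153.57 214.82] [-0.5  0.5 -2.5] [ 0.      0.7076  0.7066 -0.    ] [ 0.004  0.002 -0.003  0.001 -0.002  0.002]
(array([514.47, 152.16,  55.76]), 57, 0.72) (array([516.18, 147.74,  74.72]), 58, 2.71)
```

{"name": "send_rows", "arguments": {
  "targets": [0,0,0,0.015,0,0.12,-0.3,0,0,0,0,0,0.12,-0.3,0,0,0,0,0,0.1,-0.3,0,0,0,0,0,0,-0.3,0,0,0,0,0,0,-0.3]
}}

```text
time_s: 25.28
eef_pos: [514.8, 155.6, 194.5]
ee_rot: [0.0, 0.707, 0.707, 0.0]
force: [0.9, 0.7, -0.6]
grip_width: 0.459
grip_force: 35.9
```

```bash
python3 -c "
from h import *
s=monitor.sense(); print(s['eef_pos'].round(2),s['force'].round(1))"
```

```text
[514.81 155.58 194.46] [ 0.9  0.7 -0.6]
```

{"name": "send_rows", "arguments": {
  "targets": [0,0,0,-0.02,0,0,-0.3,0,0,0,0,0,0.05,-0.3,0,0,0,0,0,0.05,-0.3,0,0,0,0,0,0.04,-0.3,0,0,0,0,0,0,-0.3]
}}

```text
time_s: 25.9
eef_pos: [514.6, 154.3, 185.7]
ee_rot: [-0.0, 0.707, 0.707, -0.0]
force: [0.3, -0.1, -2.5]
grip_width: 0.455
grip_force: 35.9
```

{"name": "send_rows", "arguments": {
  "targets": [0,0,0,0,0,0,-0.3,0,0,0,0,0,0,-0.3]
}}

```text
time_s: 26.15
eef_pos: [514.8, 154.3, 186.0]
ee_rot: [0.0, 0.707, 0.707, 0.0]
force: [-0.2, -0.2, -0.9]
grip_width: 0.454
grip_force: 35.9
```

{"name": "send_rows", "arguments": {
  "targets": [0,0,0,0,0,0.05,-0.3,0,0,0,0,0,0.04,-0.3,0,0,0,0,0,0.03,-0.3,0,0,0,0,0,0.02,-0.3,0,0,0,0,0,0,-0.3]
}}

```text
time_s: 26.78
eef_pos: [514.7, 154.3, 179.1]
ee_rot: [0.0, 0.707, 0.707, 0.0]
force: [-6.0, -1.0, 11.3]
grip_width: 0.459
grip_force: 37.2
```

{"name": "send_rows", "arguments": {
  "targets": [0,0,0,0,0,0,-0.3,0,0,0,0,0,0,-0.3]
}}

```text
time_s: 27.02
eef_pos: [514.7, 154.3, 179.1]
ee_rot: [0.0, 0.707, 0.707, 0.0]
force: [-5.5, -0.5, 12.1]
grip_width: 0.459
grip_force: 37.2
```

This one is home too: TCP at 179.1, as computed. Release and back off.

{"name": "send_rows", "arguments": {
  "targets": [0,0,0,0,0,0,0.1,0,0,0,0,0,0,0.5,0,0,0,0,0,0,1,0,0,0,0,0,0,1,0,0,0,0,0,-0.3,1]
}}

```text
time_s: 27.65
eef_pos: [514.1, 154.3, 194.6]
ee_rot: [-0.001, 0.707, 0.707, -0.001]
force: [0.8, -0.8, 0.0]
grip_width: 0.997
grip_force: 0.0
```

{"name": "send_rows", "arguments": {
  "targets": [0,0,0,0,0,-0.8,1,0,0,0,0,0,-0.9,1,0,0,0,-0.8,0,0,1,0,0,0,0,0,0,1,0,0,0,0,0,0,1]
}}

```text
time_s: 28.28
eef_pos: [514.7, 106.6, 297.2]
ee_rot: [-0.0, 0.707, 0.707, -0.0]
force: [-0.0, 1.1, -0.2]
grip_width: 1.0
grip_force: 0.0
```

```bash
python3 - <<'E'
from h import *
s=monitor.sense(); print(s['time_s'],s['eef_pos'].round(1),s['force'].round(1))
w=snap('wrist','w12');a=snap('side','d12')
print('std',edgefit(w,(514.8,154.5),166,56,6),'smp',edgefit(w,(514.8,154.5),100,75,6))
for d in(w,a):
    for z,r in((100,75),(166,56)):
        for q in proj(d,ring(514.8,154.5,z,r)): cv2.circle(d['img'],tuple(int(v) for v in q),0,(255,0,0),-1)
A=cv2.resize(a['img'][90:240,200:440],(640,400))
cv2.imwrite('pics/c8.png',cv2.resize(np.vstack([A,w['img']])[:,:,::-1],(480,600)))
E
```

```text
28.275 [514.7 106.6 297.2] [-0.   1.1 -0.2]
std (array([511.85, 155.33,  57.26]), 68, 1.07) smp (array([511.42, 150.85,  72.91]), 63, 1.57)
```

View pics/c8.png

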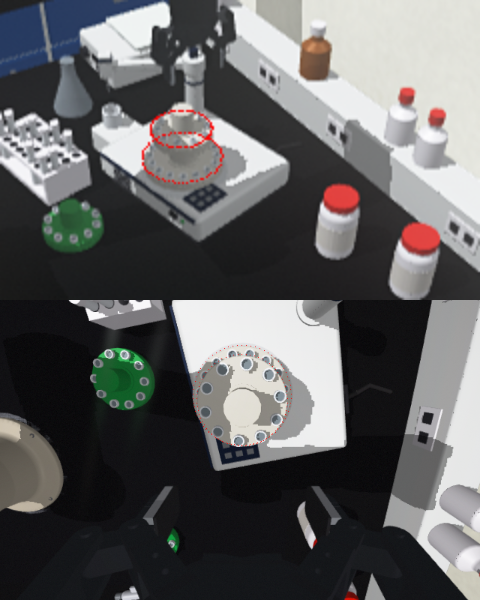

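Both carousels are stacked, level and in line with the predicted rings at about (242,395) in the wrist half. The gripper is clear and all the cups are in place, so I'm handing the job in.

```bash
python3 -c "
from rig import job
print(job.finish_job())"
```

```text
the job is handed in; nothing more can be done
None
```

I handed the job in at about 28 s: the sampling arm is parked over the rinse pot, both carousels are seated home by height and contact force, and the gripper is clear; the hand-in returned no verdict.

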